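# Pack and scan a gift box

### The job

Pack the gift box for a customer: stand the squat glass candle jar upright in the empty compartment, setting it down rather than dropping it, then shut the lid fully and without slamming it. With the lid shut, take the scanner, point it down at the barcode label on the lid from about 5 to 10 cm above and hold it still there for a second or so, then stand it back upright on its round rubber mat. Leave the soap, the bottle and the carton where they are.

Things in the scene. Friction and masses are not known exactly. Their poses are not given: they have to be found in the camera images.
- box: Open wooden gift box, fixed to the table, 150 (its x) x 280 (its y) x 85 mm high, walls and floor 6 mm. A wall across its middle, of full height, makes two equal compartments, each about 138 (x) x 131 mm (y) and 79 mm deep: the one on the -y side is empty, the one on the +y side holds a soap bar. Origin: centre of its underside; its +x side, away from the robot, carries the hinge.
- nest (a point): Centre of the floor of the empty compartment (6 mm above the box's underside); axes as the box's.
- lid (a joint): Hinge of the box's lid in rad: 0 shut, about 1.57 upright, at most 1.9. It starts between 1.45 and 1.75. The hinge is stiff: the lid stays at any angle where it is left; it takes about 2 to 4 N at the free edge to push it shut and has no catch.
- lid_hinge (a point): Middle of the hinge line, on the top of the box's +x wall; the point turns with the lid. The hinge line runs along the box's y. The lid is a wooden board 280 mm wide, 8 mm thick; with the lid shut it reaches 150 mm from here towards the box's -x side and its underside lies at the height of this point.
- lid_handle (a point): Grip point of the brass knob on the lid's outer face, in the middle of its width and 30 mm from the free edge; this point is 35 mm out from the outer face, the knob 28 mm across and 43 mm high in all. With the lid upright the knob points away from the robot.
- label (a point): Centre of the barcode label, white paper 36 (its x) x 56 mm (its y) with black bars, on the lid's outer face: 80 mm to the +y side of the middle of the lid's width and 75 mm from the hinge line. Its z axis points out of the label: up when the lid is shut. It turns with the lid.
- candle: Squat round glass candle jar with paper band and pale wooden cap, 54 mm in diameter, 66 mm high; straight sides up to 36 mm, then a shoulder narrowing to the cap, 48 mm across, from 50 mm up. 0.12 to 0.28 kg. Origin: centre of its underside, z up. It stands on the table.
- scanner: Hand scanner 120 mm high, standing on the mat: grey head 58 (x) x 66 (y) x 34 mm high, its whole underside the reading window; above it a black upright grip 40 (x) x 30 mm (y), up to 120 mm, its trigger on the -x side only a look: nothing to press. It reads along its -z axis, straight out of the window. About 0.2 kg. Origin: centre of the window; z up along the grip.
- mat: Round dark rubber mat, fixed, 120 mm in diameter, 4 mm thick; origin: centre of its underside on the table. The scanner's place.
- soap: White soap bar 75 x 50 x 28 mm lying in the +y compartment of the box. Leave alone.
- diffuser: Slim amber glass bottle 52 mm in diameter, 112 mm high, with a narrow neck. Origin: centre of its underside. Leave alone.
- carton: Small cardboard carton 50 (x) x 70 (y) x 75 mm high. Origin: centre of its underside. Leave alone.

How it is judged:
On the way, in this order (a step that is already met when the one before it is completed fails the run):
1. the candle jar stands upright on the floor of the empty compartment, let go (x of candle in the frame of nest between -0.05 and 0.05 m and y of candle in the frame of nest between -0.05 and 0.05 m and z of candle in the frame of nest between -0.006 and 0.012 m and angle between candle's own z axis and vertical below 0.2 rad and contact force between candle and the fingers below 0.1 N and linear speed of candle below 0.03 m/s), for 0.2 s.
2. the lid is shut over it (within 0.04 rad) (x of candle in the frame of nest between -0.05 and 0.05 m and y of candle in the frame of nest between -0.05 and 0.05 m and z of candle in the frame of nest between -0.006 and 0.012 m and angle between candle's own z axis and vertical below 0.2 rad and value of joint lid below 0.04 rad), for 0.2 s.
3. the scanner, in the fingers, is aimed at the label from 25 to 150 mm, its axis passing within 25 mm of the label's centre both ways, and still (under 0.04 m/s) for 0.7 s (x of label in the frame of scanner between -0.025 and 0.025 m and y of label in the frame of scanner between -0.025 and 0.025 m and z of label in the frame of scanner between -0.15 and -0.025 m and contact force between scanner and the fingers above 0.5 N and linear speed of scanner below 0.04 m/s and angular speed of scanner below 0.3 rad/s and value of joint lid below 0.04 rad), for 0.7 s.
At the end, for the whole second after the job is handed in: The candle jar stands upright (within 0.2 rad) on the floor of the empty compartment, the lid is shut (within 0.04 rad), and the scanner stands upright (within 0.1 rad) and still on the mat, its centre within 40 mm of the mat's centre (all of step 2 and contact force between scanner and the fingers below 0.1 N and linear speed of each of scanner, candle below 0.03 m/s and angle between scanner's own z axis and vertical below 0.1 rad and horizontal distance between scanner and mat below 0.04 m and height (world z) of scanner between -0.002 and 0.012 m); the robot touches nothing.
It fails at once if the bottle is pushed more than 30 mm or tipped over (distance of diffuser from where it was at the start of the episode above 0.03 m or angle between diffuser's own z axis and vertical above 0.5 rad).
It fails at once if the carton is pushed more than 30 mm or tipped over (distance of carton from where it was at the start of the episode above 0.03 m or angle between carton's own z axis and vertical above 0.5 rad).
It fails at once if the soap is pushed more than 30 mm or tipped over (distance of soap from where it was at the start of the episode above 0.03 m or angle between soap's own z axis and vertical above 0.5 rad).
It fails at once if the glass candle jar is dropped (moving faster than 0.7 m/s while not in the fingers) (contact force between candle and the fingers below 0.1 N and linear speed of candle above 0.7 m/s).
It fails at once if the lid is slammed (closing faster than 3 rad/s over its last 0.4 rad) (value of joint lid below 0.4 rad and velocity of joint lid below -3 rad/s).
It also fails if it takes over 72 s, if anything falls off the work surface, if the arm or the gripper's body presses on something with over 40 N, if the wrist force passes 120 N, or if a joint passes its speed limit or range.

### The arm

A 7-joint arm with a two-finger parallel gripper is mounted at the origin on the work surface. World frame = base frame: x ahead of the robot, y to its left, z up, the work surface at z = 0. Lengths are in m, angles in rad, forces in N, time in s.
With the tool pointing down it reaches from about 0.4 to 0.85 m from the base axis. Payload 10.4 kg.
Tool frame: the origin (TCP) lies on the centre line of the jaws, within the pads' length; the fingertips stand 17 mm ahead of it and the grasp point (between the pads) lies 2 mm behind it (manip.tcp_to_tips is the distance from the TCP to the fingertips, in m); z points along the fingers, x is the direction in which the jaws open and shut, and the axes are right-handed (so a half turn about z gives the same grasp; the last joint's range is limited). The gripper opens to 85 mm and grips with 20 to 120 N. Pads are 22 mm wide; open, the fingers measure 114 mm over their backs; the gripper's body (76 mm by 85 mm) begins 54 mm behind the grasp point. The pads swing forward as they close: fully open they stand 13 mm farther back than shut.
Start: joints at [-1.188, 0.332, -0.065, 1.46, 0.022, 1.35, -0.088], TCP at [0.247, 0.574, 0.248] pointing down, gripper open.
Joint ranges: [-2.6, 2.6], [-0.5, 2.12], [-1.47, 1.34], [0.16, 2.42], [-1.27, 4.41], [0.06, 2.06], [-2.6, 2.6]. Speed limits (rad/s): [2.22, 2.22, 2.79, 2.79, 3.14, 3.14, 3.14].

### API

Orientations are given as a unit quaternion [x, y, z, w].
In Python, from workcell import manip gives the robot as it stands.
- The arm moves only by the shell command python3 -m pendant 'ROWS' [FORCE]. ROWS is JSON, a list of rows, each a list of 3 entries, a list of its own where there are three numbers: the shift along the world's x, y, z in cm, then the turn, a rotation vector about the world's x, y, z in degrees, then the closure in counts, from 0 (fully open) to 255 (shut). A call has 1 to 12 rows; each row shifts and turns the pose as measured when the row begins; what a row does not reach is not made up. A row lasts 1/8 s, in which the tool goes at most 62.5 mm and 10.7 degrees, less where a joint would pass 70% of its speed; a pose out of reach is approached as far as the arm can. A call is refused whole if a number of a shift passes 6.25 or a number of a turn 10.7, either way. A call with a gripper value outside its range is refused whole. The fingers move at their own pace and stop on an object; FORCE is the grip in N (left out, the last holds). Time passes only in rows, so rows that do not move let the fingers close. It gives the time, the measured TCP pose, the force and the opening at its end, in the units of the state.
- manip.get_obs(): the state, without advancing time (a new reading comes with each control period).
- manip.camera(name): name is "side" or "top"; returns a dict with "pixels" (384x512x3 uint8, red, green, blue), "range_z" (384x512 float32, m along the optical axis (not along the pixel's ray), 0 where there is no reading), "K" (3x3 intrinsics, pixels), "origin" and "rotation" of the camera in the world. Camera axes: x right, y down, z forward; pixel columns grow to the right and rows downward; lengths in m; the calibration is good to about 2 mm. A picture is of the moment at which its call begins.
- manip.hand_in(): hands the job in, once; it reports no verdict.
The state is a dict: "clock": time; "joint_pos": joint angles; "joint_velocities": joint speeds; "tau": joint torques, N m; "position": TCP position; "ee_rot": TCP orientation; "ft_force": force on the tool from outside, world axes, zero at the start; "torque": the same for the moment, N m; "grip_width": opening from 0.0 (shut) to 1.0 (fully open).
Only numpy, scipy, OpenCV 4.12 (cv2) and the standard library are available. Lean on these libraries where they do the work, as an engineer would, in place of code of your own. Each camera call takes 0.05 s, during which the arm holds its last target.

## Working session

There is one attempt and no reset: what is moved stays moved. The work goes in short steps, Python scripts to look and compute and a shell command to move; the robot and the scene stay as the last step left them, time stands still between calls to the robot, and variables do not carry over. Pictures are saved under pics/ and viewed, and the job is handed in when it is done.

```bash
mkdir -p pics; ls; python3 - <<'E'
from workcell import manip
import cv2, numpy as np
print(manip.get_obs(), manip.tcp_to_tips)
for n in ("top","side"):
    c=manip.camera(n)
    cv2.imwrite(f"pics/{n}0.png",c["pixels"][:,:,::-1])
    np.savez(f"{n}0.npz",**c)
    print(n,c["K"],c["origin"],c["rotation"])
E
```

```text
pics
{'clock': 0.0, 'joint_pos': array([-1.18757014,  0.33286361, -0.06469393,  1.46094897,  0.02158802,
        1.34987898, -0.08849982]), 'joint_velocities': array([-0.00144966, -0.00017258,  0.00017426, -0.00158449, -0.0006186 ,
        0.00081203, -0.00055557]), 'tau': array([-1.91066820e-04, -6.25437355e+01,  4.91072831e-02, -3.91617322e+01,
        1.62509020e-02,  9.71442409e-03, -1.27015326e-05]), 'position': array([0.24660215, 0.57391376, 0.24751739]), 'ee_rot': array([ 8.35094420e-01,  5.50106187e-01, -5.70590158e-04,  4.08926296e-04]), 'ft_force': array([ 0.24442032, -0.66229075, -0.64967265]), 'torque': array([ 0.01418414,  0.03753357, -0.04070698]), 'grip_width': 1.0029011563401773} 0.017
top [[398.88480706   0.         259.22858045]
 [  0.         398.88480706 196.28531581]
 [  0.           0.           1.        ]] [0.39451797 0.00189441 1.15650979] [-0.69540386  0.71520757 -0.05443808  0.04391015]
side [[399.17966214   0.         256.61349629]
 [  0.         399.17966214 187.03617132]
 [  0.           0.           1.        ]] [ 0.42409131 -0.68113132  0.81513607] [ 0.91951593 -0.08541074  0.02604862 -0.38277529]
```

View pics/top0.png

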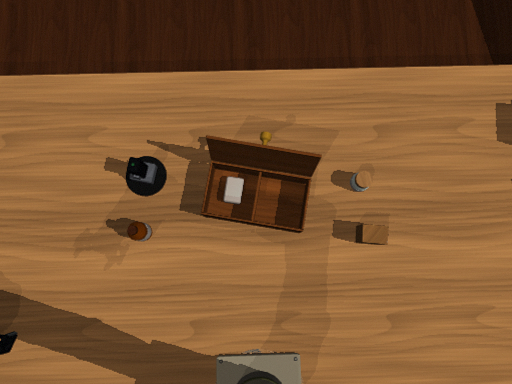

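View pics/side0.png

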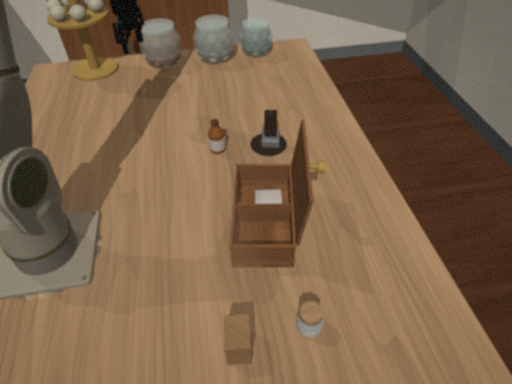

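The top view (up is +x, left is +y) shows:
- the open box at about (262,190), with the soap at (233,189)
- the candle at (361,181)
- the carton at (373,234)
- the scanner on its mat at (145,175)
- the bottle at (138,231)

The side view agrees. Next I'll measure positions.

```bash
cat > h.py <<'E'
import numpy as np, cv2
from scipy.spatial.transform import Rotation as R
def load(n): 
    return dict(np.load(n+".npz"))
def cloud(c):
    z=c["range_z"]; K=c["K"]; v,u=np.mgrid[:z.shape[0],:z.shape[1]]
    p=np.stack([(u-K[0,2])/K[0,0]*z,(v-K[1,2])/K[1,1]*z,z],-1)
    w=p@R.from_quat(c["rotation"]).as_matrix().T+c["origin"]
    w[z==0]=np.nan
    return w
def shot(n,name):
    from workcell import manip
    c=manip.camera(n); cv2.imwrite(f"pics/{name}.png",c["pixels"][:,:,::-1]); return c
def proj(c,P):
    p=(np.atleast_2d(P)-c["origin"])@R.from_quat(c["rotation"]).as_matrix(); q=p@c["K"].T; return q[:,:2]/q[:,2:]
E
python3 - <<'E'
from h import *
T=load("top0");S=load("side0");wt=cloud(T);ws=cloud(S)
np.set_printoptions(precision=4,suppress=True)
# table height check
print("table",wt[120,60],wt[300,250],ws[300,150])
def box(w,u0,u1,v0,v1,zmin,zmax,tag):
    p=w[v0:v1,u0:u1].reshape(-1,3); p=p[(p[:,2]>zmin)&(p[:,2]<zmax)]
    if len(p)<3: print(tag,len(p));return
    m=cv2.minAreaRect((p[:,:2]*1000).astype(np.float32))
    cc=cv2.minEnclosingCircle((p[:,:2]*1000).astype(np.float32))
    print(tag,len(p),"med",np.median(p,0),"rect",m,"circ",cc)
box(wt,340,380,160,200,.055,.08,"candle cap top")
box(wt,345,400,210,255,.068,.085,"carton top")
box(wt,115,160,215,250,.08,.13,"diff")
box(wt,115,175,150,200,.1,.14,"scan grip top")
box(wt,115,175,150,200,.03,.06,"scan head")
box(wt,115,175,150,200,.002,.008,"mat")
box(ws,290,330,290,345,.055,.08,"S candle cap top")
box(ws,215,260,300,370,.068,.085,"S carton top")
box(ws,240,300,100,160,.115,.14,"S scan grip top")
box(ws,240,300,100,160,.03,.05,"S scan head")
box(ws,240,300,100,160,.002,.008,"S mat")
box(wt,190,320,150,240,.08,.09,"box rim")
box(ws,225,300,160,280,.08,.09,"S box rim")
box(wt,215,250,165,210,.02,.05,"soap")
box(wt,200,330,125,170,.15,.25,"lid top")
box(ws,312,330,155,180,.1,.3,"S knob")
box(wt,258,274,127,143,.1,.3,"T knob")
E
```

```text
table [0.8023 0.5705 0.0008] [0.2619 0.0168 0.0047] [ 0.2537 -0.1828 -0.0004]
candle cap top 241 med [ 0.5877 -0.3089  0.0654] rect ((587.4934692382812, -309.8860778808594), (47.12640380859375, 46.138877868652344), 54.16841506958008) circ ((588.0775146484375, -310.3387756347656), 24.385202407836914)
carton top 481 med [ 0.4342 -0.3263  0.0744] rect ((434.69329833984375, -326.57757568359375), (70.41175079345703, 49.94664764404297), 83.96990966796875) circ ((434.39068603515625, -326.43048095703125), 41.960784912109375)
diff 159 med [0.4609 0.3135 0.0935] rect ((462.244140625, 315.8069152832031), (33.478878021240234, 38.30752182006836), 80.04243469238281) circ ((462.142333984375, 317.5107116699219), 19.557222366333008)
scan grip top 206 med [0.6311 0.3114 0.1219] rect ((632.3367919921875, 313.97705078125), (30.61920166015625, 39.562808990478516), 75.53150939941406) circ ((632.44091796875, 314.20892333984375), 22.598140716552734)
scan head 239 med [0.6218 0.2978 0.0371] rect ((632.3846435546875, 314.2255859375), (65.13862609863281, 57.99189758300781), 76.74605560302734) circ ((632.001403
[... 1903 characters left out ...]
c ((592.55029296875, 66.28570556640625), 63.7097282409668)
lid top 1866 med [ 0.6387 -0.0298  0.2049] rect ((657.9990844726562, -29.944046020507812), (279.1070861816406, 60.26226043701172), 78.83511352539062) circ ((639.411376953125, -26.191789627075195), 139.6451873779297)
S knob 129 med [ 0.6729 -0.0401  0.2057] rect ((672.6696166992188, -35.62531280517578), (22.516998291015625, 29.865947723388672), 69.5791015625) circ ((671.5205688476562, -37.936866760253906), 15.425691604614258)
T knob 103 med [ 0.6747 -0.0349  0.208 ] rect ((673.9779052734375, -34.124755859375), (27.36569595336914, 25.729873657226562), 88.08182525634766) circ ((675.2860717773438, -34.36153030395508), 14.996990203857422)
```

```bash
python3 - <<'E'
from h import *
T=cv2.imread("pics/top0.png")[100:260,100:400]
cv2.imwrite("pics/top0z.png",cv2.resize(T,None,fx=2.6,fy=2.6,interpolation=cv2.INTER_CUBIC))
E
```

```text
(no output)
```

View pics/top0z.png

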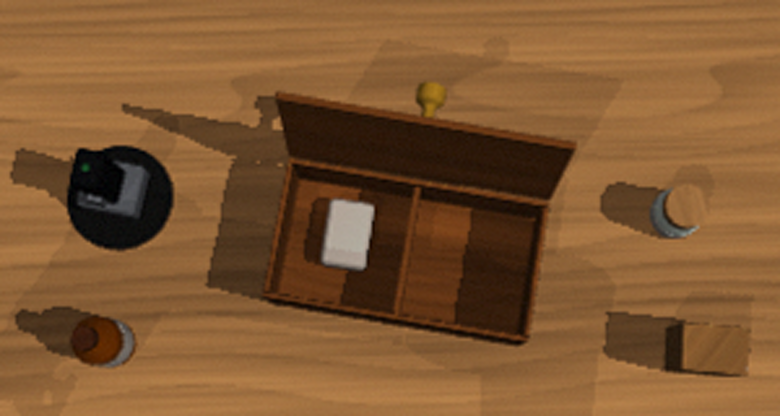

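```bash
python3 - <<'E'
from h import *
np.set_printoptions(precision=4,suppress=True)
yaw=np.deg2rad(-11.2); c=np.array([.548,-.0092])
ex=np.array([np.cos(yaw),np.sin(yaw)]);ey=np.array([-ex[1],ex[0]])
for n in("top0","side0"):
    w=cloud(load(n)).reshape(-1,3); w=w[~np.isnan(w[:,0])]
    X=(w[:,:2]-c)@ex;Y=(w[:,:2]-c)@ey
    m=(np.abs(Y)<.13)&(X>.03)&(X<.14)&(w[:,2]>.10)&(w[:,2]<.22)&(np.abs(Y)>.03)
    x,z,y=X[m],w[m,2],Y[m]
    A=np.polyfit(z,x,1); print(n,m.sum(),"x at z=.085",np.polyval(A,.085),"slope",A[0],"lid angle",np.pi/2+np.arctan(A[0]),"res",np.std(x-np.polyval(A,z)), "y-slope",np.polyfit(y,x-np.polyval(A,z),1)[0], "Y ext lid",Y[(X>.05)&(X<.13)&(w[:,2]>.13)&(w[:,2]<.24)&(np.abs(Y)<.2)].min(),Y[(X>.05)&(X<.13)&(w[:,2]>.13)&(w[:,2]<.24)&(np.abs(Y)<.2)].max(),"ztop",w[m|((X>.05)&(X<.13)&(np.abs(Y)<.13)&(w[:,2]>.2)&(w[:,2]<.3)),2].max())
    r=(w[:,2]>.079)&(w[:,2]<.089)&(np.abs(X)<.1)&(np.abs(Y)<.16)
    print("rim X",np.percentile(X[r],[1,99]),"Y",np.percentile(Y[r],[1,99]))
    s=(w[:,2]>.028)&(w[:,2]<.04)&(np.abs(X)<.06)&(Y>.01)&(Y<.13); print("soap",np.median(X[s]),np.median(Y[s]))
for n,u in(("candle",[.588,-.3105]),("scanner",[.6323,.314]),("nest",c-.0685*ey-.012*ex),("label",c+.08*ey),("hinge",c+.075*ex)): print(n,u)
# mat by dark pixels in top
T=load("top0");w=cloud(T);g=T["pixels"].max(2)
m=(g<40)&(w[...,2]<.012)&(w[...,2]>-.01)
m[:, :110]=0;m[:,180:]=0;m[:140]=0;m[205:]=0
p=w[m]; print("mat",cv2.minEnclosingCircle((p[:,:2]*1000).astype(np.float32)))
print(ex,ey)
E
```

```text
top0 1346 x at z=.085 0.07415187736284225 slope 0.13620707138794222 lid angle 1.7061703307682896 res 0.0006903203464276736 y-slope 0.0024039739262339 Y ext lid -0.1386502903514033 0.14056280073309071 ztop 0.2373197417269497
rim X [-0.0759  0.0753] Y [-0.1388  0.1402]
soap 0.012169930232900672 0.06809292306780391
side0 764 x at z=.085 0.07411136544454487 slope 0.13535246939548568 lid angle 1.7053311991757987 res 0.00032967965175332106 y-slope 0.0018614851549512627 Y ext lid -0.1411692398434074 0.13925521968875787 ztop 0.23568215074832566
rim X [-0.0755  0.0748] Y [-0.1401  0.1381]
soap 0.013012021076896857 0.06553495569410425
candle [0.588, -0.3105]
scanner [0.6323, 0.314]
nest [ 0.5229 -0.0741]
label [0.5635 0.0693]
hinge [ 0.6216 -0.0238]
mat ((626.5593872070312, 313.12249755859375), 59.56360626220703)
[ 0.981  -0.1942] [0.1942 0.981 ]
```

```bash
python3 -m pendant '[[[2.5,-5.5,1],[0,0,6],0],[[2.5,-5.5,1],[0,0,6],0],[[2.5,-5.5,1],[0,0,0],0],[[2.5,-5.5,0],[0,0,0],0],[[2.5,-5.5,0],[0,0,0],0],[[2.5,-5.5,0],[0,0,0],0],[[1,-6,0],[0,0,0],0],[[0,-6,0],[0,0,0],0],[[0,-6,0],[0,0,0],0],[[0,-6,0],[0,0,0],0]]'; python3 -c "
from workcell import manip
o=manip.get_obs();print(o['joint_pos'])"
```

```text
clock: 1.35
position: [0.4057, -0.012, 0.2741]
ee_rot: [0.769, 0.639, -0.003, 0.0]
ft_force: [1.5, -0.2, 0.1]
grip_width: 1.004
[-0.57181615 -0.21990778  0.42258849  1.96508711  0.09468755  1.38261513
  1.21094582]
```

```bash
python3 -m pendant '[[[2.5,-5.5,0],[0,0,0],0],[[3,-5,0],[0,0,0],0],[[3,-5,0],[0,0,0],0],[[3,-5,0],[0,0,0],0],[[3,-5,0],[0,0,0],0],[[3,-4,-3],[0,0,0],0],[[0,0,-4],[0,0,0],0]]'; python3 -c "
from workcell import manip
o=manip.get_obs();print(o['joint_pos'])"
```

```text
clock: 2.22
position: [0.5845, -0.3216, 0.2033]
ee_rot: [0.769, 0.639, -0.001, 0.003]
ft_force: [-1.0, 1.4, -0.5]
grip_width: 0.995
[-0.10035201  0.53785018  0.76843648  1.43619778 -0.37241486  1.31328426
  2.07756653]
```

```bash
python3 -m pendant '[[[0.35,1.1,-3],[0,0,0],0],[[0,0,-5],[0,0,0],0],[[0,0,-4],[0,0,0],0],[[0,0,0],[0,0,0],0]]'; python3 -c "
from h import *
c=shot('side','s1')"
```

```text
clock: 2.72
position: [0.5855, -0.3098, 0.0744]
ee_rot: [0.769, 0.639, -0.004, -0.001]
ft_force: [-0.2, -0.3, 0.4]
grip_width: 1.003
```

View pics/s1.png

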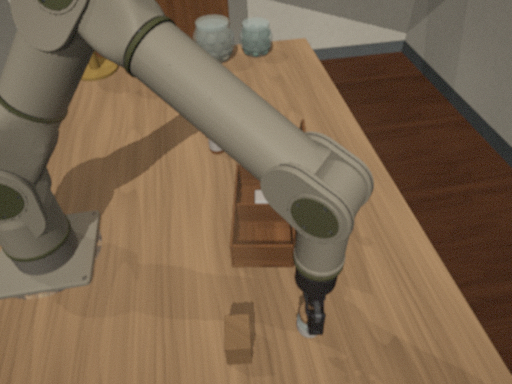

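The open jaws straddle the jar at about (312,322). I'll lower and grip.

```bash
python3 -m pendant '[[[0.2,-0.1,-2.5],[0,0,0],0],[[0,0,-2],[0,0,0],0],[[0,0,0],[0,0,0],0],[[0,0,0],[0,0,90],90],[[0,0,0],[0,0,0],90]]' 35; python3 -m pendant '[[[0.2,-0.1,-2.5],[0,0,0],0],[[0,0,-2],[0,0,0],0],[[0,0,0],[0,0,0],0]]'
```

```text
clock: 3.15
position: [0.5907, -0.3128, 0.0339]
ee_rot: [0.769, 0.639, -0.002, 0.003]
ft_force: [-0.9, -0.3, -0.7]
grip_width: 1.002out of range: row 4 has 90, outside -10.7 to 10.7
```

```bash
python3 -m pendant '[[[-0.25,0.2,-0.6],[0,0,0],0],[[0,0,0],[0,0,0],120],[[0,0,0],[0,0,0],120],[[0,0,0],[0,0,0],120],[[0,0,0],[0,0,0],120],[[0,0,0],[0,0,0],120]]' 35
```

```text
clock: 3.9
position: [0.589, -0.3111, 0.0297]
ee_rot: [0.769, 0.639, -0.001, 0.004]
ft_force: [-0.4, -1.0, -1.5]
grip_width: 0.611
```

```bash
python3 -m pendant '[[[0,0,1],[0,0,0],120],[[0,0,3],[0,0,0],120],[[0,0,5],[0,0,0],120],[[0,0,5],[0,0,0],120],[[-1,3,2],[0,0,0],120],[[-1,4.5,0],[0,0,0],120],[[-1,4.5,0],[0,0,0],120],[[-1,4.5,0],[0,0,0],120],[[-1,3.5,0],[0,0,0],120],[[0,2,0],[0,0,0],120],[[0,0,0],[0,0,0],120]]'; python3 -c "
from h import *
c=shot('side','s2');c=shot('top','t2')"
```

```text
clock: 5.28
position: [0.5343, -0.0863, 0.2004]
ee_rot: [0.77, 0.638, 0.0, 0.005]
ft_force: [-0.1, -0.5, -2.0]
grip_width: 0.616
```

View pics/s2.png

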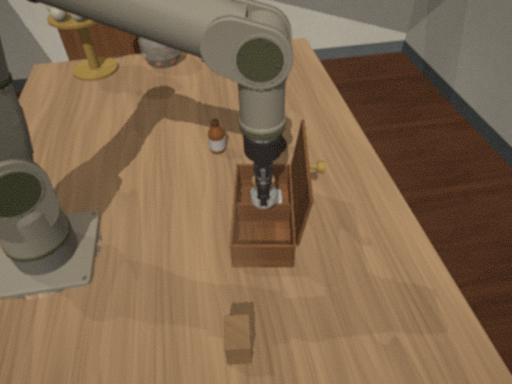

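View pics/t2.png

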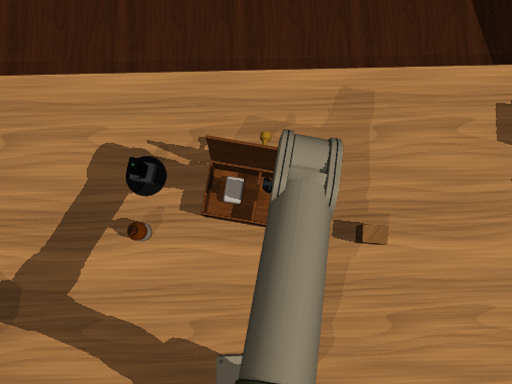

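```bash
python3 - <<'E'
from h import *
from workcell import manip
np.set_printoptions(precision=3,suppress=True)
o=manip.get_obs(); t=o['position']; ex=np.array([.981,-.194]);ey=np.array([.194,.981])
c=manip.camera('side'); w=cloud(c).reshape(-1,3); w=w[w[:,2]>t[2]+.02]
d=w-t; X=d[:,:2]@ex;Y=d[:,:2]@ey
for h in np.arange(.02,.45,.03):
    m=(d[:,2]>h)&(d[:,2]<h+.03)&(np.abs(Y)<.15)&(X>-.12)&(X<.14)&~((X>.055)&(w[:,2]<.24))
    if m.sum(): print("h %.2f"%h,m.sum(),X[m].min(),X[m].max(),Y[m].min(),Y[m].max())
E
```

```text
h 0.02 171 -0.023436680963924577 0.022805630653561604 -0.06186335006276011 0.0160560732226305
h 0.05 193 -0.019739290367382974 0.017875866644704117 -0.068223117116301 0.011707454514554029
h 0.08 303 -0.019662562749529395 0.017893558870369704 -0.06956414991764835 -0.010543804898963978
h 0.11 431 -0.03842847853457953 0.03510495828413453 -0.03963415336333281 -0.001237101448798491
h 0.14 447 -0.037386742953211975 0.0363568554108381 -0.03919448908478519 8.696747377627634e-05
h 0.17 633 -0.0435239225341803 0.041067026051019036 -0.04439897221861765 0.002519403122966469
h 0.20 648 -0.042339354793504924 0.038195895459240105 -0.04172945571606842 -0.0015148472699864704
h 0.23 715 -0.042503348723463646 0.03881341564975898 -0.04195087352880608 0.0005302664060150788
h 0.26 565 -0.04079709198258487 0.041124317350811415 -0.049213006154705384 -0.0033916463662496434
h 0.29 1230 -0.09815290245139904 0.04738305435809801 -0.05088681834967587 0.03263730568072429
h 0.32 2022 -0.11979243177275156 0.047218933936780144 -0.051367547958742564 0.0469034688765532
h 0.35 3017 -0.11995937151785632 0.04177034693690732 -0.05027263163787324 0.049185178465384206
h 0.38 1856 -0.11993457559692736 -0.010676073148894407 -0.04661008640025658 0.04917410524696805
```

```bash
python3 - <<'E'
from h import *
from workcell import manip
np.set_printoptions(precision=3,suppress=True)
o=manip.get_obs(); t=o['position']; ex=np.array([.981,-.194]);ey=np.array([.194,.981])
print(t)
for n in('side','top'):
  c=manip.camera(n); w=cloud(c).reshape(-1,3)
  d=w-t; X=d[:,:2]@ex;Y=d[:,:2]@ey
  for h in np.arange(-.04,.15,.01):
    m=(d[:,2]>h)&(d[:,2]<h+.01)&(np.abs(Y)<.12)&(abs(X)<.04)&(w[:,2]>.12)
    if m.sum(): print("h %.2f"%h,m.sum(),"X %.3f %.3f Y %.3f %.3f"%(X[m].min(),X[m].max(),Y[m].min(),Y[m].max()))
E
```

```text
[ 0.534 -0.089  0.2  ]
h -0.04 1 X 0.019 0.019 Y -0.016 -0.016
h -0.03 41 X -0.027 0.025 Y -0.028 -0.007
h -0.02 53 X -0.027 0.025 Y -0.034 -0.005
h -0.01 73 X -0.026 0.025 Y -0.042 -0.007
h 0.00 92 X -0.026 0.025 Y -0.042 0.009
h 0.01 49 X -0.024 0.023 Y -0.043 0.004
h 0.02 33 X -0.024 0.023 Y -0.022 -0.005
h 0.03 94 X -0.024 0.023 Y -0.059 0.015
h 0.04 44 X -0.012 0.012 Y -0.062 -0.050
h 0.05 48 X -0.016 0.016 Y -0.063 -0.019
h 0.06 70 X -0.017 0.016 Y -0.065 0.013
h 0.07 75 X -0.018 0.018 Y -0.068 0.008
h 0.08 159 X -0.020 0.018 Y -0.069 -0.010
h 0.09 94 X -0.014 0.018 Y -0.066 -0.011
h 0.10 50 X -0.011 0.010 Y -0.042 -0.029
h 0.11 112 X -0.036 0.035 Y -0.039 -0.009
h 0.12 157 X -0.036 0.035 Y -0.039 -0.010
h 0.13 155 X -0.038 0.034 Y -0.039 -0.005
h 0.14 167 X -0.037 0.036 Y -0.039 -0.003
h 0.03 3 X -0.013 -0.012 Y 0.051 0.056
h 0.04 10 X -0.013 -0.002 Y 0.045 0.058
h 0.05 4 X -0.012 -0.012 Y 0.050 0.056
h 0.06 6 X -0.013 -0.011 Y 0.050 0.064
h 0.07 16 X -0.013 0.010 Y 0.047 0.057
h 0.08 66 X -0.014 0.011 Y 0.046 0.067
h 0.09 19 X -0.013 0.010 Y 0.048 0.065
```

Near rim height the finger knuckles are about ±62 mm wide, and the compartment is only ±65 mm. I'll turn the jaws 45° to the compartment diagonal for clearance, centre, and then lower.

```bash
python3 -m pendant '[[[0,0.6,-1],[0,0,-9],120],[[0,0.5,-1],[0,0,-9],120],[[0,0,-1],[0,0,-9],120],[[0,0,0],[0,0,-9],120],[[0,0,0],[0,0,-9],120],[[0,0,0],[0,0,0],120]]'; python3 -c "
from workcell import manip
from scipy.spatial.transform import Rotation as R
o=manip.get_obs();print(o['joint_pos'],R.from_quat(o['ee_rot']).as_matrix())"
```

```text
clock: 6.28
position: [0.5338, -0.0849, 0.1691]
ee_rot: [0.961, 0.276, -0.003, 0.006]
ft_force: [1.3, -0.1, -2.3]
grip_width: 0.618
[-0.70798657  0.27910747  0.90263499  1.82491101 -0.22332021  1.15110214
  0.82738155] [[ 0.84746067  0.53084866 -0.0031813 ]
 [ 0.53076174 -0.84740571 -0.01398331]
 [-0.01011888  0.01016179 -0.99989717]]
```

```bash
python3 -m pendant '[[[0.1,0.9,0],[0,0,0],120],[[0,0.1,-3],[0,0,0],120],[[0,0.1,-3],[0,0,0],120],[[0,0.1,-2.5],[0,0,0],120],[[0,0,0],[0,0,0],120]]'
```

```text
clock: 6.9
position: [0.536, -0.0708, 0.0825]
ee_rot: [0.959, 0.283, -0.002, 0.006]
ft_force: [0.2, 0.4, -2.3]
grip_width: 0.615
```

```bash
python3 -m pendant '[[[-0.1,-0.5,-2],[0,0,0],120],[[0,0,-1.5],[0,0,0],120],[[0,0,-0.5],[0,0,0],120],[[0,0,0],[0,0,0],120]]'; python3 -c "
from h import *
c=shot('side','s3')
cv2.imwrite('pics/s3z.png',cv2.resize(c['pixels'][60:290,180:360,::-1],None,fx=3,fy=2.6))"
```

```text
clock: 7.4
position: [0.5363, -0.076, 0.0418]
ee_rot: [0.959, 0.285, -0.001, 0.006]
ft_force: [-1.5, -0.2, -2.7]
grip_width: 0.614
```

View pics/s3z.png

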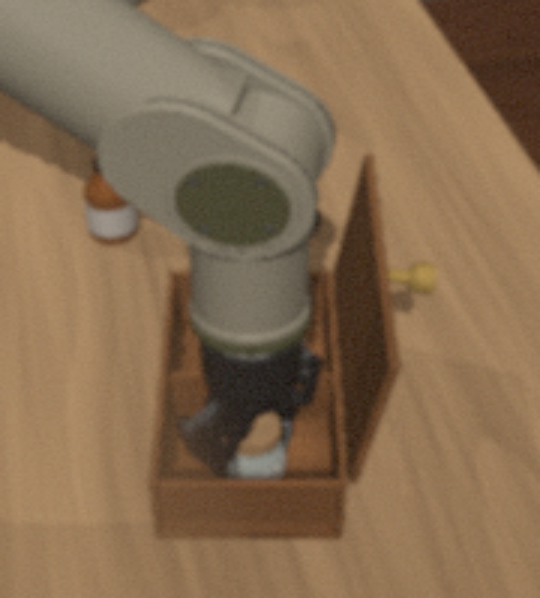

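The jar and jaws are inside the compartment and clear of the walls. Lowering the last 6 mm.

```bash
python3 -m pendant '[[[-0.1,0,-0.4],[0,0,0],120],[[0,0,-0.2],[0,0,0],120],[[0,0,0],[0,0,0],120]]'
```

```text
clock: 7.82
position: [0.536, -0.0758, 0.0365]
ee_rot: [0.959, 0.285, -0.0, 0.006]
ft_force: [-0.7, -0.5, -2.1]
grip_width: 0.618
```

```bash
python3 -m pendant '[[[0,0,-0.2],[0,0,0],120],[[0,0,0],[0,0,0],120]]';python3 -m pendant '[[[0,0,-0.2],[0,0,0],120],[[0,0,0],[0,0,0],120]]'
```

```text
clock: 8.07
position: [0.5366, -0.076, 0.0358]
ee_rot: [0.959, 0.285, 0.0, 0.006]
ft_force: [0.5, -0.4, -2.5]
grip_width: 0.617
clock: 8.32
position: [0.5371, -0.0762, 0.0359]
ee_rot: [0.959, 0.284, 0.001, 0.005]
ft_force: [0.2, -0.0, -2.8]
grip_width: 0.613
```

```bash
python3 -m pendant '[[[-0.1,0,-0.4],[0,0,0],120],[[0,0,0],[0,0,0],120]]'
```

```text
clock: 8.57
position: [0.5382, -0.0766, 0.0352]
ee_rot: [0.959, 0.284, 0.003, 0.005]
ft_force: [0.1, 0.9, -3.2]
grip_width: 0.618
```

```bash
python3 -c "
from workcell import manip
import numpy as np
np.set_printoptions(precision=3,suppress=True)
o=manip.get_obs();print(o)
from h import *
c=shot('top','t4');c=shot('side','s4')
cv2.imwrite('pics/s4z.png',cv2.resize(c['pixels'][160:270,220:320,::-1],None,fx=5,fy=5,interpolation=cv2.INTER_CUBIC))"
```

```text
{'clock': 8.575, 'joint_pos': array([-0.591,  0.476,  0.775,  1.929, -0.416,  0.893,  0.969]), 'joint_velocities': array([ 0.002, -0.012,  0.001, -0.015,  0.005,  0.013, -0.004]), 'tau': array([  0.136, -50.177,  13.807, -30.335,   0.051,   0.145,   0.033]), 'position': array([ 0.538, -0.077,  0.035]), 'ee_rot': array([0.959, 0.284, 0.003, 0.005]), 'ft_force': array([ 0.085,  0.894, -3.221]), 'torque': array([ 0.02 , -0.005,  0.004]), 'grip_width': 0.6181167406261263}
```

View pics/s4z.png

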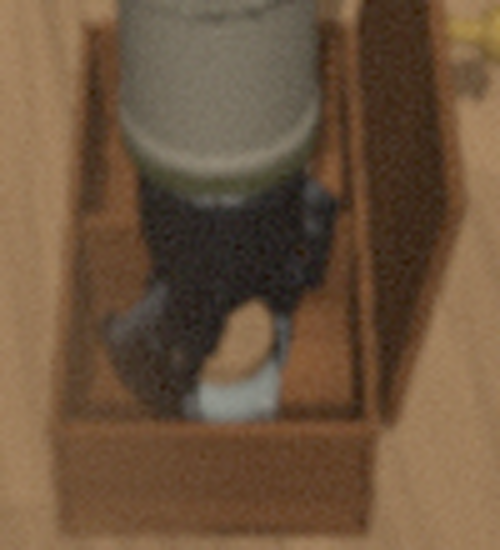

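```bash
python3 -m pendant '[[[-0.3,0,-0.5],[0,0,0],120]]'; python3 -m pendant '[[[0,0,0],[0,0,0],120]]'
```

```text
clock: 8.8
position: [0.5383, -0.077, 0.0332]
ee_rot: [0.959, 0.284, 0.006, 0.006]
ft_force: [-8.0, 2.0, 53.4]
grip_width: 0.612
clock: 8.93
position: [0.5389, -0.077, 0.0339]
ee_rot: [0.959, 0.284, 0.007, 0.006]
ft_force: [0.7, -0.1, -2.0]
grip_width: 0.616
```

Contact force appeared at z≈0.033, so the jar is on the floor. Opening a little to release.

```bash
python3 -m pendant '[[[0,0,0],[0,0,0],85],[[0,0,0],[0,0,0],70],[[0,0,0],[0,0,0],60],[[0,0,0],[0,0,0],60]]'
```

```text
clock: 9.43
position: [0.5384, -0.0769, 0.0327]
ee_rot: [0.959, 0.284, 0.006, 0.006]
ft_force: [0.0, 0.3, -0.4]
grip_width: 0.763
```

```bash
python3 -m pendant '[[[0,0,1],[0,0,0],60],[[0,0,2],[0,0,0],60],[[0,0,3],[0,0,0],60],[[0,0,5],[0,0,0],60],[[0,0,5],[0,0,0],60],[[-1,0,6],[0,0,0],60]]'; python3 -c "
from h import *
c=shot('side','s5')
cv2.imwrite('pics/s5z.png',cv2.resize(c['pixels'][60:270,200:340,::-1],None,fx=4,fy=2.8,interpolation=cv2.INTER_CUBIC))"
```

```text
clock: 10.18
position: [0.526, -0.0781, 0.2604]
ee_rot: [0.959, 0.283, 0.004, 0.006]
ft_force: [0.7, 1.9, 0.9]
grip_width: 0.761
```

View pics/s5z.png

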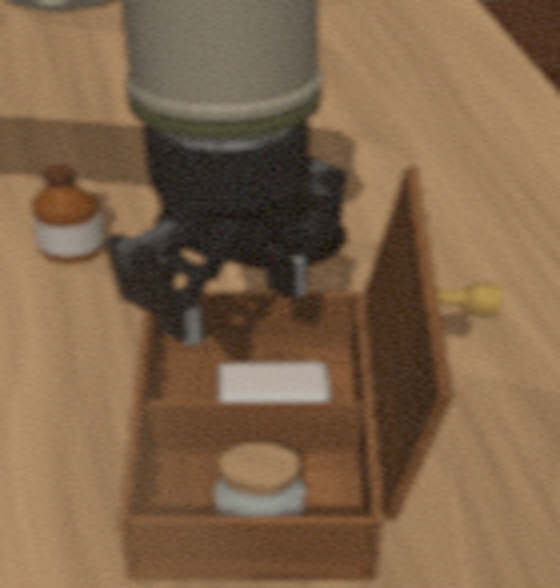

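The jar stands upright in the −y compartment and the soap is untouched. Now I'll rise, close the fingers, and cross over the lid to its outer side.

```bash
python3 -m pendant '[[[0,0,4],[0,0,9],255],[[0,0,4],[0,0,9],255],[[0,0,0],[0,0,9],255],[[2,0,0],[0,0,9],255],[[3,-0.5,0],[0,0,9],255],[[4,-0.5,0],[0,0,0],255],[[4,-0.5,0],[0,0,0],255],[[1.5,-0.5,0],[0,0,0],255],[[0,0,0],[0,0,0],255]]'
```

```text
clock: 11.35
position: [0.674, -0.1051, 0.3663]
ee_rot: [0.772, 0.636, 0.018, 0.004]
ft_force: [-0.4, 0.6, -0.3]
grip_width: 0.003
```

```bash
python3 -m pendant '[[[0,0,-5],[0,0,0],255],[[0,0,-5],[0,0,0],255],[[0,0,-3.5],[0,0,0],255],[[0,0,0],[0,0,0],255]]'; python3 -c "
from h import *
c=shot('side','s6')
from workcell import manip
print(R.from_quat(manip.get_obs()['ee_rot']).as_matrix())
cv2.imwrite('pics/s6z.png',cv2.resize(c['pixels'][60:270,200:400,::-1],None,fx=3.5,fy=2.8,interpolation=cv2.INTER_CUBIC))"
```

```text
clock: 11.85
position: [0.6711, -0.1049, 0.234]
ee_rot: [0.772, 0.636, 0.02, 0.006]
ft_force: [-0.4, 0.2, 0.1]
grip_width: 0.005
[[ 0.19143227  0.98062797  0.0415026 ]
 [ 0.981244   -0.19218666  0.01498342]
 [ 0.02266941  0.03785587 -0.99902604]]
```

View pics/s6z.png

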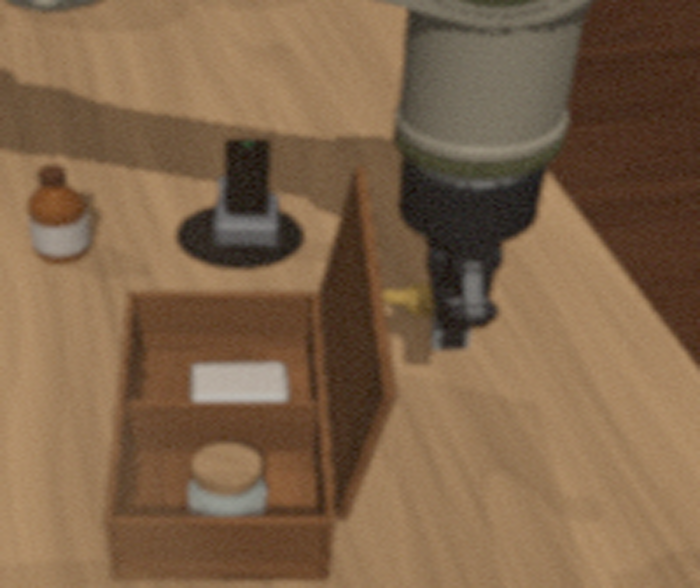

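```bash
python3 -m pendant '[[[-1.5,0.3,0],[-0.9,2.4,0],255],[[-1.5,0.3,0],[0,0,0],255],[[-1.5,0.3,-0.5],[0,0,0],255],[[-1.5,0.3,-0.2],[0,0,0],255]]'; cat > w.py <<'E'
from workcell import manip
import numpy as np
o=manip.get_obs();p=o['position'];d=p[:2]-[.548,-.0092]
print("hX %.3f Y %.3f hz %.3f"%(d@[.981,-.194]-.075,d@[.194,.981],p[2]-.102),o['ft_force'].round(1))
E
python3 w.py
```

```text
clock: 12.4
position: [0.612, -0.0936, 0.2386]
ee_rot: [0.772, 0.636, 0.001, 0.004]
ft_force: [2.1, -0.3, -1.2]
grip_width: -0.001
hX 0.004 Y -0.070 hz 0.137 [ 2.1 -0.3 -1.2]
```

```bash
python3 -m pendant '[[[-1.3,0.25,-0.8],[0,0,0],255],[[-1.3,0.25,-0.8],[0,0,0],255],[[-1.3,0.25,-0.8],[0,0,0],255],[[-1.2,0.25,-0.8],[0,0,0],255]]';python3 w.py
```

```text
clock: 12.9
position: [0.5617, -0.0841, 0.216]
ee_rot: [0.772, 0.636, 0.004, 0.007]
ft_force: [1.2, -0.3, 1.9]
grip_width: -0.006
hX -0.047 Y -0.071 hz 0.114 [ 1.2 -0.3  1.9]
```

Tracking the arc. On to about 0.4 rad.

```bash
python3 -m pendant '[[[-1.1,0.2,-1],[0,0,0],255],[[-1.1,0.2,-1.2],[0,0,0],255],[[-1,0.2,-1.2],[0,0,0],255],[[-0.8,0.2,-1.2],[0,0,0],255],[[-0.8,0.1,-1.3],[0,0,0],255]]';python3 w.py
```

```text
clock: 13.52
position: [0.5145, -0.0754, 0.1645]
ee_rot: [0.771, 0.636, 0.008, 0.009]
ft_force: [1.1, 1.4, 1.4]
grip_width: -0.003
hX -0.095 Y -0.071 hz 0.062 [1.1 1.4 1.4]
```

```bash
python3 -m pendant '[[[-0.4,0.1,-1],[0,0,0],255],[[-0.4,0,-1],[0,0,0],255],[[-0.3,0,-1],[0,0,0],255],[[-0.2,0,-1],[0,0,0],255],[[-0.1,0,-0.8],[0,0,0],255]]';python3 w.py
```

```text
clock: 14.15
position: [0.4993, -0.0741, 0.1132]
ee_rot: [0.771, 0.636, 0.008, 0.009]
ft_force: [-0.4, 0.1, 1.5]
grip_width: 0.002
hX -0.110 Y -0.073 hz 0.011 [-0.4  0.1  1.5]
```

```bash
python3 -m pendant '[[[0,0,-0.5],[0,0,0],255],[[0,0,-0.4],[0,0,0],255]]';python3 w.py; python3 -m pendant '[[[0,0,-0.4],[0,0,0],255]]';python3 w.py
```

```text
clock: 14.4
position: [0.4995, -0.0744, 0.1095]
ee_rot: [0.772, 0.636, 0.008, 0.006]
ft_force: [-43.6, 8.1, 103.7]
grip_width: 0.0
hX -0.110 Y -0.073 hz 0.007 [-43.6   8.1 103.7]
clock: 14.52
position: [0.4995, -0.0744, 0.1097]
ee_rot: [0.772, 0.636, 0.009, 0.003]
ft_force: [-38.1, 7.4, 85.5]
grip_width: -0.002
hX -0.110 Y -0.073 hz 0.008 [-38.1   7.4  85.5]
```

The lid is firmly on the rim, but the force is close to the limit. I'll back off straight up and look.

```bash
python3 -m pendant '[[[0,0,1],[0,0,0],255],[[0,0,3],[0,0,0],255],[[0,0,6],[0,0,0],255],[[-2,0,6],[0,0,0],200],[[-3,0,4],[0,0,0],100],[[-3,0,0],[0,0,0],0],[[0,0,0],[0,0,0],0]]';python3 w.py; python3 - <<'E'
from h import *
np.set_printoptions(precision=4,suppress=True)
c=shot('side','s7');t=shot('top','t7')
cv2.imwrite('pics/s7z.png',cv2.resize(c['pixels'][80:290,180:380,::-1],None,fx=3.5,fy=2.8,interpolation=cv2.INTER_CUBIC))
C=np.array([.548,-.0092]);ex=np.array([.981,-.194]);ey=np.array([.194,.981])
w=cloud(c).reshape(-1,3);X=(w[:,:2]-C)@ex;Y=(w[:,:2]-C)@ey
m=(abs(X)<.065)&(abs(Y)<.13)&(w[:,2]>.08)&(w[:,2]<.13)&((abs(Y)>.03)|(X>-.02))
print(m.sum(),np.polyfit(X[m],w[m,2],1),np.median(w[m,2]))
px=c['pixels'].reshape(-1,3).min(1); l=m&(px>150); print("label",l.sum(),w[l].mean(0))
E
```

```text
clock: 15.4
position: [0.418, -0.0762, 0.3156]
ee_rot: [0.773, 0.634, 0.009, 0.004]
ft_force: [0.4, 0.1, -0.2]
grip_width: 0.844
hX -0.190 Y -0.091 hz 0.214 [ 0.4  0.1 -0.2]
3634 [0.0007 0.0929] 0.09297687767236862
label 49 [0.5658 0.0721 0.0931]
```

View pics/s7z.png

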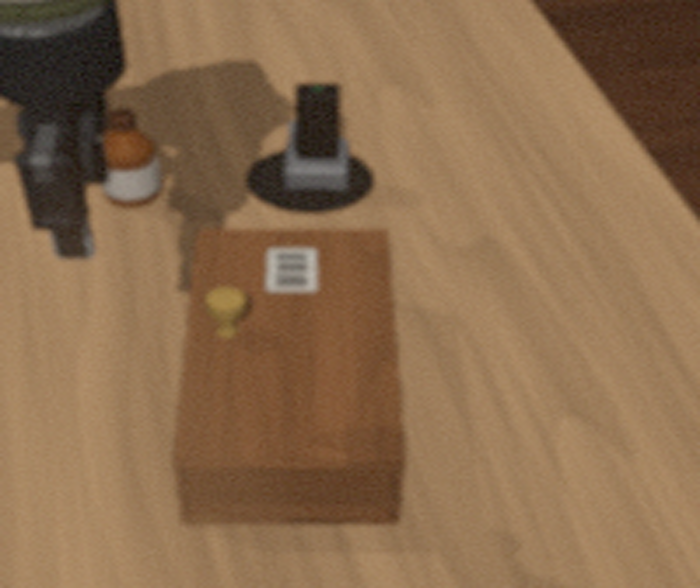

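View pics/t7.png

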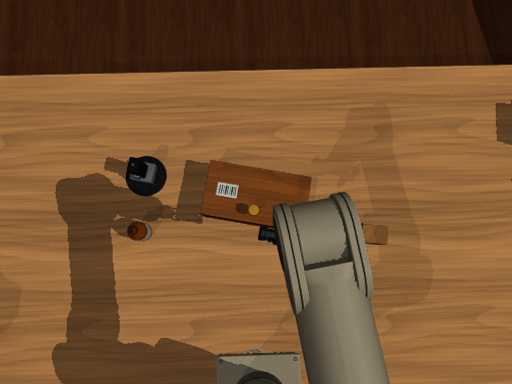

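The lid is flat: slope 0.0007 and top at z=0.093. The label is at about (0.565,0.071). Next, move above the scanner.

```bash
python3 -m pendant '[[[2.5,5.5,0],[0,0,-2],0],[[3,5.5,0],[0,0,0],0],[[3,5.5,0],[0,0,0],0],[[3,5.5,0],[0,0,0],0],[[3,5.5,0],[0,0,0],0],[[3,5.5,0],[0,0,0],0],[[2,3.5,0],[0,0,0],0],[[0,0,0],[0,0,0],0]]'; python3 -c "
from workcell import manip
from scipy.spatial.transform import Rotation as R
o=manip.get_obs();print(o['joint_pos'],R.from_quat(o['ee_rot']).as_matrix())"
```

```text
clock: 16.5
position: [0.6191, 0.2947, 0.3029]
ee_rot: [0.784, 0.621, 0.003, 0.009]
ft_force: [-0.2, -0.4, 0.1]
grip_width: 0.996
[-1.00172037  0.52222098  0.75709546  1.23138765 -0.33543853  1.50542426
  1.04246556] [[ 0.22941116  0.97320119  0.01581014]
 [ 0.97330684 -0.22926443 -0.01056495]
 [-0.00665712  0.01781184 -0.99981919]]
```

```bash
python3 -m pendant '[[[1.3,1.9,-2],[0.6,0.9,0],0],[[0,0,-5],[0,0,0],0],[[0,0,-5],[0,0,0],0],[[0,0,0],[0,0,0],0]]'; python3 - <<'E'
from h import *
from workcell import manip
print(manip.get_obs()['position'])
c=shot('side','s8');t=shot('top','t8')
cv2.imwrite('pics/s8z.png',cv2.resize(c['pixels'][20:170,190:330,::-1],None,fx=4,fy=4,interpolation=cv2.INTER_CUBIC))
E
```

```text
clock: 17.0
position: [0.6341, 0.3115, 0.1748]
ee_rot: [0.784, 0.62, -0.003, 0.003]
ft_force: [0.2, 0.7, 1.4]
grip_width: 1.004
[0.6341139 0.3115436 0.1747649]
```

View pics/s8z.png

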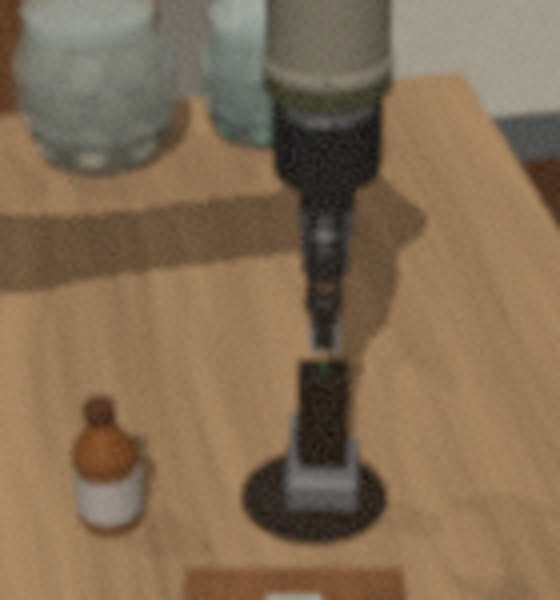

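The gripper is directly above the scanner grip. Lowering and gripping.

```bash
python3 -m pendant '[[[-0.2,0.2,-3],[0,0,0],0],[[0,0,-3],[0,0,0],0],[[0,0,-1.5],[0,0,0],0],[[0,0,0],[0,0,0],0]]'
```

```text
clock: 17.6
position: [0.6403, 0.3151, 0.1153]
ee_rot: [0.784, 0.62, 0.008, 0.006]
ft_force: [-1.0, -0.0, -0.2]
grip_width: 1.001
```

```bash
python3 -m pendant '[[[-0.8,-0.1,-1],[0,1.1,0],0],[[0,0,-1],[0,0,0],0],[[0,0,0],[0,0,0],0]]'
```

```text
clock: 17.98
position: [0.6331, 0.3144, 0.0973]
ee_rot: [0.784, 0.62, 0.002, -0.0]
ft_force: [-0.5, 0.1, -0.3]
grip_width: 0.998
```

```bash
python3 -m pendant '[[[0,0,0],[0,0,0],200],[[0,0,0],[0,0,0],200],[[0,0,0],[0,0,0],200],[[0,0,0],[0,0,0],200],[[0,0,0],[0,0,0],200],[[0,0,0],[0,0,0],200],[[0,0,0],[0,0,0],200]]' 50
```

```text
clock: 18.85
position: [0.6335, 0.3146, 0.0981]
ee_rot: [0.784, 0.62, 0.003, -0.0]
ft_force: [-0.3, -0.0, 0.0]
grip_width: 0.343
```

```bash
python3 -m pendant '[[[0,0,1.5],[0,0,0],200],[[0,0,4],[0,0,0],200],[[0,0,5],[0,0,0],200],[[0,0,5],[0,0,0],200],[[-1.3,-4.5,2],[0,0,0],200],[[-1.3,-5,0],[0,0,0],200],[[-1.3,-5,0],[0,0,0],200],[[-1.3,-5,0],[0,0,0],200],[[-1,-3,0],[0,0,0],200],[[0,0,0],[0,0,0],200]]'; python3 - <<'E'
from h import *
from workcell import manip
o=manip.get_obs()
print(R.from_quat(o['ee_rot']).as_matrix()[:,2])
c=shot('side','s9')
cv2.imwrite('pics/s9z.png',cv2.resize(c['pixels'][20:290,170:370,::-1],None,fx=3,fy=2.2,interpolation=cv2.INTER_CUBIC))
E
```

```text
clock: 20.1
position: [0.5677, 0.0798, 0.2868]
ee_rot: [0.785, 0.619, 0.006, -0.0]
ft_force: [-0.1, 0.5, -2.0]
grip_width: 0.339
[ 0.0092965   0.00739729 -0.99992943]
```

View pics/s9z.png

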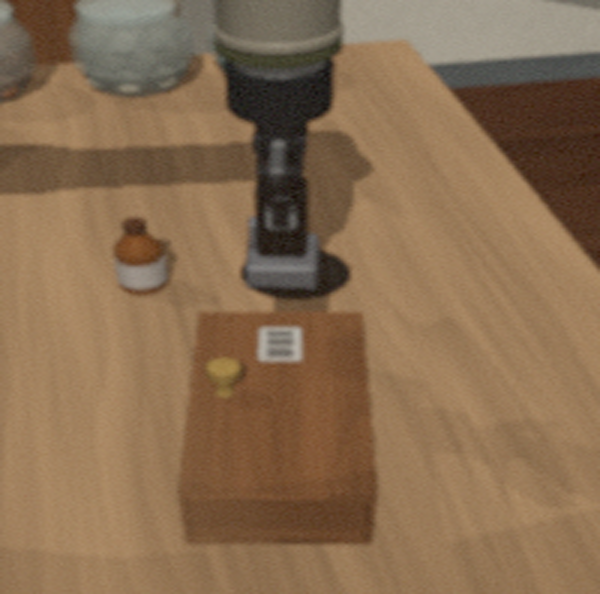

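The scanner is held upright about 100 mm above the label. Shifting over the centre and lowering to about 70 mm.

```bash
python3 -m pendant '[[[-0.1,-0.9,-1.5],[-0.4,0.5,0],200],[[0,0,-1.3],[0,0,0],200],[[0,0,0],[0,0,0],200]]'; python3 -m pendant '[[[0,0,0],[0,0,0],200],[[0,0,0],[0,0,0],200],[[0,0,0],[0,0,0],200],[[0,0,0],[0,0,0],200]]';python3 - <<'E'
from h import *
from workcell import manip
np.set_printoptions(precision=4,suppress=True)
o=manip.get_obs(); z=R.from_quat(o['ee_rot']).as_matrix()[:,2]; win=o['position']+.094*z
L=np.array([.565,.0705,.093]); d=win[2]-L[2]; print("window",win,"height",d,"axis at label",(win+z*d/-z[2])-L,"z",z)
c=shot('side','s10');w=cloud(c).reshape(-1,3)
p=w[(abs(w[:,0]-.566)<.06)&(abs(w[:,1]-.07)<.08)&(w[:,2]>.12)]
print("min z",np.percentile(p[:,2],[0,1,2]))
cv2.imwrite('pics/s10z.png',cv2.resize(c['pixels'][20:290,170:370,::-1],None,fx=3,fy=2.2,interpolation=cv2.INTER_CUBIC))
E
```

```text
clock: 20.52
position: [0.5669, 0.0743, 0.2562]
ee_rot: [0.784, 0.621, -0.0, -0.0]
ft_force: [-0.4, 0.4, -2.1]
grip_width: 0.342
clock: 21.02
position: [0.5673, 0.0753, 0.2565]
ee_rot: [0.783, 0.622, -0.0, 0.0]
ft_force: [-1.2, -0.6, -1.8]
grip_width: 0.349
window [0.5672 0.0752 0.1625] height 0.06945510568090346 axis at label [0.0022 0.0047 0.    ] z [-0.0007 -0.0008 -1.    ]
min z [0.124  0.1669 0.1738]
```

View pics/s10z.png

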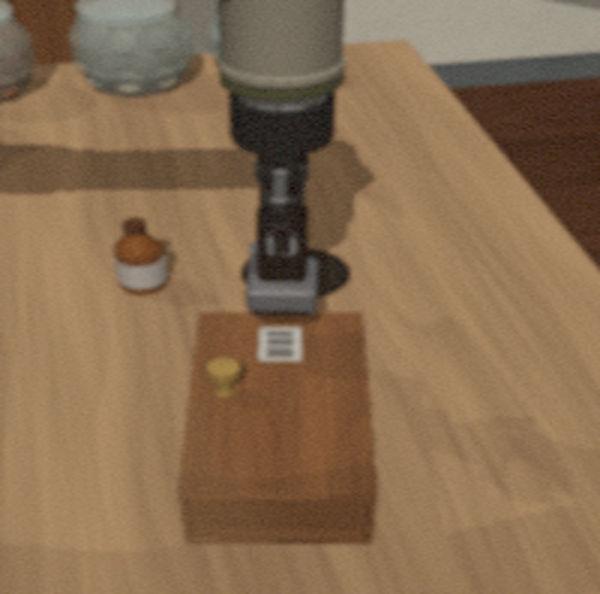

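```bash
python3 - <<'E'
from h import *
np.set_printoptions(precision=4,suppress=True)
c=shot('side','s11');w=cloud(c).reshape(-1,3)
p=w[(abs(w[:,0]-.566)<.06)&(abs(w[:,1]-.07)<.08)&(w[:,2]>.158)&(w[:,2]<.20)]
print(len(p),p.min(0),p.max(0),cv2.minAreaRect((p[:,:2]*1000).astype(np.float32)))
E
python3 -m pendant '[[[0,0,0],[0,0,0],200],[[0,0,0],[0,0,0],200],[[0,0,0],[0,0,0],200],[[0,0,0],[0,0,0],200],[[0,0,0],[0,0,0],200],[[0,0,0],[0,0,0],200],[[0,0,0],[0,0,0],200],[[0,0,0],[0,0,0],200],[[0,0,0],[0,0,0],200],[[0,0,0],[0,0,0],200]]'
```

```text
438 [0.5326 0.0359 0.1617] [0.5995 0.099  0.1999] ((565.5886840820312, 71.8205795288086), (66.30259704589844, 57.070003509521484), 78.22386932373047)
clock: 22.38
position: [0.5672, 0.0752, 0.2565]
ee_rot: [0.783, 0.621, -0.0, 0.0]
ft_force: [-0.5, 0.4, -1.8]
grip_width: 0.343
```

Aim confirmed: the scanner head centre is at (0.566,0.072), within about 2 mm of the label, and it was held about 1.9 s. Returning it to the mat.

```bash
python3 -m pendant '[[[1,3,0],[0,0,0],200],[[1.3,5,0],[0,0,0],200],[[1.3,5,0],[0,0,0],200],[[1.3,5,0],[0,0,0],200],[[1,4,0],[0,0,0],200],[[0.3,1.5,0],[0,0,0],200],[[0,0,-2],[0,0,0],200],[[0,0,-4],[0,0,0],200],[[0,0,0],[0,0,0],200]]'; python3 - <<'E'
from h import *
from workcell import manip
o=manip.get_obs()
print(R.from_quat(o['ee_rot']).as_matrix()[:,2])
E
```

```text
clock: 23.5
position: [0.6299, 0.3125, 0.1922]
ee_rot: [0.785, 0.619, -0.001, 0.0]
ft_force: [-1.2, -0.5, -1.4]
grip_width: 0.347
[-0.00137642 -0.00227616 -0.99999646]
```

```bash
python3 -m pendant '[[[0,0.1,-3],[0,0,0],200],[[0,0,-3],[0,0,0],200],[[0,0,-1.5],[0,0,0],200],[[0,0,0],[0,0,0],200]]'; python3 - <<'E'
from h import *
from workcell import manip
o=manip.get_obs()
print(R.from_quat(o['ee_rot']).as_matrix()[:,2])
E
```

```text
clock: 24.0
position: [0.6322, 0.3087, 0.121]
ee_rot: [0.787, 0.617, 0.001, 0.002]
ft_force: [1.0, 0.8, -1.3]
grip_width: 0.345
[ 3.95610356e-03 -8.59439739e-04 -9.99991805e-01]
```

```bash
python3 -m pendant '[[[-0.2,0.5,-1],[0,0,0],200],[[0,0,-0.6],[0,0,0],200],[[0,0,-0.4],[0,0,0],200],[[0,0,0],[0,0,0],200]]'; python3 w.py
```

```text
clock: 24.5
position: [0.6315, 0.3145, 0.103]
ee_rot: [0.787, 0.617, 0.003, 0.002]
ft_force: [0.5, -0.1, -1.5]
grip_width: 0.344
hX -0.056 Y 0.334 hz 0.001 [ 0.5 -0.1 -1.5]
```

```bash
python3 -m pendant '[[[0,0,-0.3],[0,0,0],200]]'; python3 -m pendant '[[[0,0,-0.3],[0,0,0],200]]';python3 -m pendant '[[[0,0,-0.2],[0,0,0],200]]'
```

```text
clock: 24.62
position: [0.6318, 0.3146, 0.1004]
ee_rot: [0.787, 0.617, 0.004, 0.002]
ft_force: [0.6, 0.1, -1.5]
grip_width: 0.347
clock: 24.75
position: [0.6321, 0.3147, 0.0979]
ee_rot: [0.787, 0.617, 0.004, 0.002]
ft_force: [-4.4, -1.7, 15.8]
grip_width: 0.346
clock: 24.88
position: [0.6325, 0.3149, 0.0977]
ee_rot: [0.787, 0.617, 0.005, 0.002]
ft_force: [-4.5, 1.2, 18.7]
grip_width: 0.345
```

Contact with the mat at the height of the original grasp. Releasing.

```bash
python3 -m pendant '[[[0,0,0],[0,0,0],200],[[0,0,0],[0,0,0],140],[[0,0,0],[0,0,0],80],[[0,0,0],[0,0,0],20],[[0,0,0],[0,0,0],0],[[0,0,0],[0,0,0],0],[[0,0,0],[0,0,0],0]]'; python3 w.py; python3 - <<'E'
from h import *
c=shot('side','s12')
cv2.imwrite('pics/s12z.png',cv2.resize(c['pixels'][20:170,190:330,::-1],None,fx=4,fy=4,interpolation=cv2.INTER_CUBIC))
E
```

```text
clock: 25.75
position: [0.6331, 0.315, 0.0982]
ee_rot: [0.787, 0.617, 0.005, 0.002]
ft_force: [0.1, 0.8, 0.2]
grip_width: 0.998
hX -0.054 Y 0.335 hz -0.004 [0.1 0.8 0.2]
```

View pics/s12z.png

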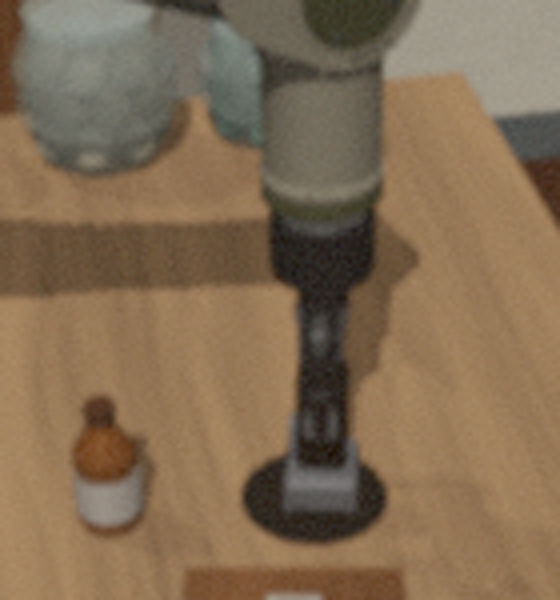

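The scanner is standing on the mat with the jaws open. Rising straight up and away.

```bash
python3 -m pendant '[[[0,0,1],[0,0,0],0],[[0,0,2],[0,0,0],0],[[0,0,4],[0,0,0],0],[[0,0,6],[0,0,0],0],[[0,0,6],[0,0,0],0],[[-4,0,3],[0,0,0],0],[[-6,0,0],[0,0,0],0],[[-6,1,0],[0,0,0],0],[[-6,3,0],[0,0,0],0],[[-4,3,0],[0,0,0],0],[[0,0,0],[0,0,0],0]]'; python3 - <<'E'
from h import *
np.set_printoptions(precision=4,suppress=True)
c=shot('side','s13');t=shot('top','t13')
cv2.imwrite('pics/s13z.png',cv2.resize(c['pixels'][80:290,180:380,::-1],None,fx=3.5,fy=2.8,interpolation=cv2.INTER_CUBIC))
for n,q in(('side',c),('top',t)):
    w=cloud(q).reshape(-1,3)
    p=w[(abs(w[:,0]-.63)<.05)&(abs(w[:,1]-.313)<.05)&(w[:,2]<.14)]
    g=p[p[:,2]>.115]; h=p[(p[:,2]>.025)&(p[:,2]<.05)]
    print(n,"griptop",np.median(g,0),len(g),"headmid",cv2.minAreaRect((h[:,:2]*1000).astype(np.float32)))
    C=np.array([.548,-.0092]);X=(w[:,:2]-C)@[.981,-.194];Y=(w[:,:2]-C)@[.194,.981]
    m=(abs(X)<.065)&(abs(Y)<.13)&(w[:,2]>.08)&(w[:,2]<.13)&((abs(Y)>.03)|(X>-.02)); print("lid",np.polyfit(X[m],w[m,2],1))
    d=w[(abs(w[:,0]-.434)<.05)&(abs(w[:,1]+.327)<.05)&(w[:,2]>.068)&(w[:,2]<.085)]; print("carton",cv2.minAreaRect((d[:,:2]*1000).astype(np.float32)))
E
```

```text
clock: 27.18
position: [0.3708, 0.38, 0.3401]
ee_rot: [0.788, 0.615, 0.012, 0.0]
ft_force: [-0.3, 0.1, 0.5]
grip_width: 1.0
side griptop [0.6307 0.308  0.1226] 92 headmid ((631.5633544921875, 308.5307922363281), (62.603240966796875, 57.83757781982422), 78.71279907226562)
lid [0.0004 0.0929]
carton ((435.4041442871094, -328.05230712890625), (70.922607421875, 49.69662857055664), 83.01091766357422)
top griptop [0.6307 0.312  0.1227] 170 headmid ((631.3505249023438, 312.52288818359375), (64.75231170654297, 57.84880065917969), 74.96614074707031)
lid [-0.0005  0.093 ]
carton ((434.6955871582031, -326.7822265625), (69.58365631103516, 49.8704719543457), 83.43346405029297)
```

View pics/s13z.png

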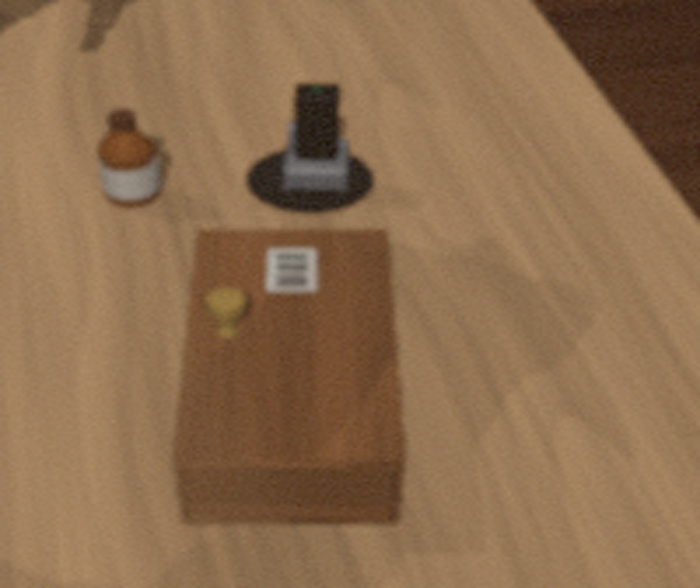

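View pics/t13.png

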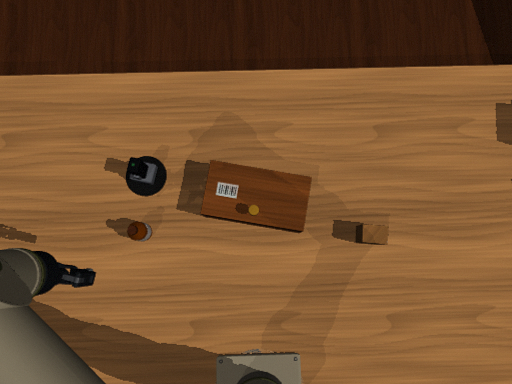

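The top view shows the lid shut flat at (257,196) and the scanner upright on its mat at (145,174). The bottle at (138,231) and the carton at (373,234) have not moved, and the arm is clear.

```bash
python3 -c "
from workcell import manip
print(manip.hand_in())"
```

```text
the job is handed in; nothing more can be done
None
```

The job is handed in after about 27 s of robot time, and every check I made came out as required. The hand-in gives no verdict.

- **Candle jar:** I lowered it into the empty compartment with the jaws turned to the diagonal for clearance. Floor contact registered before release, and the picture afterwards showed it upright. It is now under the lid, so I could not check it again at the end.
- **Lid:** I pushed it shut with the closed fingertips at about 1 rad/s or less. Final depth readings show it flat, with a slope below 0.001 and the top at z = 0.093 m.
- **Scan:** I held the scanner about 69 mm above the label, within about 5 mm of its centre, for roughly 1.9 s.
- **Scanner:** It stands upright on the mat, about 5 mm from the centre, with the gripper clear of everything.
- **Leave-alone items:** The carton and bottle are where they started. The soap was undisturbed when last seen, before the lid closed.

**Forces:** Two contacts were harder than I intended. Setting the jar down peaked at about 53 N, and pressing the lid home reached about 113 N at the wrist, close to the 120 N limit. I backed off at once, and no reading I took exceeded the limit.

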